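Transfer a row of sample jars to the test rack in sampling order

TASK

The four sample jars from the extruder run stand in the grey carrier in the order they were drawn, counted from its red end. Move them all into the wire test rack in the same order counted from the red end of that rack, one jar in each place: the jar that stood next to the carrier's red end goes next to the rack's red end, and so on. Keep the jars upright, set each down fully into its place without dropping it, and let go of them all.

Things in the scene. Friction and masses are not known exactly. Their poses are not given: they have to be found in the camera images.
- jar_blue: Closed, rigid amber sample jar with a blue ribbed screw cap and a blue stripe; upright round cylinder 80 mm tall, body 43 mm and cap 45 mm in diameter (cap from 58 to 80 mm height), about 0.1 kg. Origin: centre of its underside, z up along its axis; its yaw means nothing. At the start it stands in one place of the carrier.
- jar_yellow: Closed, rigid amber sample jar with a yellow ribbed screw cap and a yellow stripe; upright round cylinder 80 mm tall, body 43 mm and cap 45 mm in diameter (cap from 58 to 80 mm height), about 0.1 kg. Origin: centre of its underside, z up along its axis; its yaw means nothing. At the start it stands in one place of the carrier.
- jar_green: Closed, rigid amber sample jar with a green ribbed screw cap and a green stripe; upright round cylinder 80 mm tall, body 43 mm and cap 45 mm in diameter (cap from 58 to 80 mm height), about 0.1 kg. Origin: centre of its underside, z up along its axis; its yaw means nothing. At the start it stands in one place of the carrier.
- jar_white: Closed, rigid amber sample jar with a white ribbed screw cap and a white stripe; upright round cylinder 80 mm tall, body 43 mm and cap 45 mm in diameter (cap from 58 to 80 mm height), about 0.1 kg. Origin: centre of its underside, z up along its axis; its yaw means nothing. At the start it stands in one place of the carrier.
- tag_blue: Fixed blue plastic place tag (44 mm wide) clipped to the long side of the carrier, in front of the place where the jar with the blue cap stands at the start; it stays there all the time, top 31 mm above the table. Origin at table height, 36 mm to the carrier's -x side of the place's centre; axes parallel to the carrier's.
- tag_yellow: Fixed yellow plastic place tag (44 mm wide) clipped to the long side of the carrier, in front of the place where the jar with the yellow cap stands at the start; it stays there all the time, top 31 mm above the table. Origin at table height, 36 mm to the carrier's -x side of the place's centre; axes parallel to the carrier's.
- tag_green: Fixed green plastic place tag (44 mm wide) clipped to the long side of the carrier, in front of the place where the jar with the green cap stands at the start; it stays there all the time, top 31 mm above the table. Origin at table height, 36 mm to the carrier's -x side of the place's centre; axes parallel to the carrier's.
- tag_white: Fixed white plastic place tag (44 mm wide) clipped to the long side of the carrier, in front of the place where the jar with the white cap stands at the start; it stays there all the time, top 31 mm above the table. Origin at table height, 36 mm to the carrier's -x side of the place's centre; axes parallel to the carrier's.
- carrier: Sample carrier: mid-grey plastic tray 68 x 260 mm, 22 mm high, four pockets 60 mm wide, inner floor at 4 mm height. Fixed. Origin: centre of the underside, z up. Place centres in a row at y = +96, +32, -32, -96 mm, x = 0. Red end cap (30 mm high) at the +y end, out to y = 144 mm. Tags clipped along its -x side. Left or right of the robot, turned any way.
- rack: Test rack: bright aluminium plate 68 x 260 mm with steel wires forming four empty pockets 60 mm wide; wire tops at 28 mm, plate's top (where jars stand) at 4 mm height. Fixed. Origin: centre of the underside, z up. Place centres in a row at y = +96, +32, -32, -96 mm, x = 0. Red end cap (30 mm high) at the +y end, out to y = 144 mm. On the other side from the carrier, turned any way.
Not all that is in view belongs to the job. What is shaped like the jar_green but pink is not meant. Leave any purple look-alike of the jar_yellow alone.

How it is judged (in metres and radians):
At the end, for the whole second after the job is handed in: Each jar stands released, upright (within 7 degrees) and at rest on the rack's base plate, in the rack place with the same number from the red end as the carrier place that has the tag of its colour, within 14 mm of that place's centre along and across the row (((y of tag_blue in the frame of carrier between 0.076 and 0.116 m and y of jar_blue in the frame of rack between 0.082 and 0.11 m) or (y of tag_blue in the frame of carrier between 0.012 and 0.052 m and y of jar_blue in the frame of rack between 0.018 and 0.046 m) or (y of tag_blue in the frame of carrier between -0.052 and -0.012 m and y of jar_blue in the frame of rack between -0.046 and -0.018 m) or (y of tag_blue in the frame of carrier between -0.116 and -0.076 m and y of jar_blue in the frame of rack between -0.11 and -0.082 m)) and x of jar_blue in the frame of rack between -0.014 and 0.014 m and z of each of jar_blue, jar_yellow, jar_green, jar_white in the frame of rack below 0.01 m and angle between each of jar_blue, jar_yellow, jar_green, jar_white's own z axis and vertical below 0.12 rad and linear speed of each of jar_blue, jar_yellow, jar_green, jar_white below 0.02 m/s and ((y of tag_yellow in the frame of carrier between 0.076 and 0.116 m and y of jar_yellow in the frame of rack between 0.082 and 0.11 m) or (y of tag_yellow in the frame of carrier between 0.012 and 0.052 m and y of jar_yellow in the frame of rack between 0.018 and 0.046 m) or (y of tag_yellow in the frame of carrier between -0.052 and -0.012 m and y of jar_yellow in the frame of rack between -0.046 and -0.018 m) or (y of tag_yellow in the frame of carrier between -0.116 and -0.076 m and y of jar_yellow in the frame of rack between -0.11 and -0.082 m)) and x of jar_yellow in the frame of rack between -0.014 and 0.014 m and ((y of tag_green in the frame of carrier between 0.076 and 0.116 m and y of jar_green in the frame of rack between 0.082 and 0.11 m) or (y of tag_green in the frame of carrier between 0.012 and 0.052 m and y of jar_green in the frame of rack between 0.018 and 0.046 m) or (y of tag_green in the frame of carrier between -0.052 and -0.012 m and y of jar_green in the frame of rack between -0.046 and -0.018 m) or (y of tag_green in the frame of carrier between -0.116 and -0.076 m and y of jar_green in the frame of rack between -0.11 and -0.082 m)) and x of jar_green in the frame of rack between -0.014 and 0.014 m and ((y of tag_white in the frame of carrier between 0.076 and 0.116 m and y of jar_white in the frame of rack between 0.082 and 0.11 m) or (y of tag_white in the frame of carrier between 0.012 and 0.052 m and y of jar_white in the frame of rack between 0.018 and 0.046 m) or (y of tag_white in the frame of carrier between -0.052 and -0.012 m and y of jar_white in the frame of rack between -0.046 and -0.018 m) or (y of tag_white in the frame of carrier between -0.116 and -0.076 m and y of jar_white in the frame of rack between -0.11 and -0.082 m)) and x of jar_white in the frame of rack between -0.014 and 0.014 m); the robot touches nothing.
It fails at once if a jar was let fall or thrown instead of being set down ((linear speed of jar_blue above 0.8 m/s and contact force between the fingers and jar_blue below 0.05 N) or (linear speed of jar_yellow above 0.8 m/s and contact force between the fingers and jar_yellow below 0.05 N) or (linear speed of jar_green above 0.8 m/s and contact force between the fingers and jar_green below 0.05 N) or (linear speed of jar_white above 0.8 m/s and contact force between the fingers and jar_white below 0.05 N)).
It fails at once if a jar was tipped over (angle between any of jar_blue, jar_yellow, jar_green, jar_white's own z axis and vertical above 0.7 rad).
It also fails if it takes over 104 s, if anything falls off the work surface, if the arm or the gripper's body presses on something with over 40 N, if the wrist force passes 120 N, or if a joint passes its speed limit or range.

ROBOT

A 6-joint arm with a two-finger parallel gripper is mounted at the origin on the work surface. World frame = base frame: x ahead of the robot, y to its left, z up, the work surface at z = 0. Lengths are in mm, angles in degrees, forces in N, time in s.
With the tool pointing down it reaches from about 275 to 1000 mm from the base axis. Payload 8.4 kg.
Tool frame: the origin (TCP) lies midway between the tips of the shut fingers; the grasp point (between the pads) lies 19 mm behind it; z points along the fingers, y is the line along which they close (so a half turn about z gives the same grasp; the last joint's range is limited). The gripper opens to 85 mm and grips with 20 to 120 N. Pads are 22 mm wide; open, the fingers measure 114 mm over their backs; the gripper's body (76 mm by 85 mm) begins 54 mm behind the grasp point. The pads swing forward as they close: fully open they stand 13 mm farther back than shut.
Start: joints at [-65.168, 20.225, 93.587, -0, 66.188, -0.138], TCP at [263.834, -566.586, 231.281] pointing down, gripper open.
Joint ranges: [-150.9, 150.9], [-52.94, 120.26], [3.33, 152.33], [-74.26, 254.26], [0, 154.13], [-172.89, 172.89]. Speed limits (degrees/s): [127.2, 127.2, 159.86, 180, 180, 180].

INTERFACE

Orientations are given as [roll, pitch, yaw] about the fixed x, y, z axes, in that order (R = Rz(yaw) Ry(pitch) Rx(roll)).
In Python, from workcell import robot, get_image, get_calibration gives the robot as it stands.
- The arm moves only by the tool play_rows, never from a script. Its argument "motion" is a list of rows, each a list of 7 numbers: the finger opening in mm, from 0 to 85.4, then the shift along the tool's x, y, z in units of 40 mm (1.0 is 40 mm), then the turn, a rotation vector about the tool's x, y, z in units of 5 degrees (1.0 is 5 degrees). In form: [[hand, tx, ty, tz, rx, ry, rz], ...]. A call has 1 to 5 rows; each row shifts and turns the commanded pose from where the row before left it, along the tool's axes as they then stand; what a row does not reach is not made up. A row lasts 1/10 s, in which the tool goes at most 50 mm and 8.59 degrees, less where a joint would pass 70% of its speed; a pose out of reach is approached as far as the arm can. A call is refused whole if a number of a shift passes 1 or a number of a turn 1, either way. A call with a gripper value outside its range is refused whole. The fingers move at their own pace and stop on an object; "grip_force" is the grip in N (left out, the last holds). Time passes only in rows, so rows that do not move let the fingers close. It gives the time, the measured TCP pose, the force, the opening and the grip force at its end, in the units of the state.
- robot.observe(): the state, without advancing time (a new reading comes with each control period).
- get_image(name): name is "scene" or "top" or "wrist"; returns the picture (420x560x3 uint8, red, green, blue); there is no depth.
- get_calibration(name): a dict with "K" (3x3 intrinsics, pixels), "extrinsics" (4x4, takes a point from camera to world coordinates). Camera axes: x right, y up, looking along -z (the intrinsics and any distortion apply to the point x, -y, -z); pixel columns grow to the right and rows downward; lengths in mm; the calibration is good to about 2 mm. A picture is of the moment at which its call begins: read the wrist's pose just before it. get_calibration takes no time and is no camera call; for the wrist camera it gives the pose at the moment of the call.
- robot.finish_job(): hands the job in; it is judged then, once.
The state is a dict: "time": time; "joint_pos": joint angles; "dq": joint speeds; "joint_efforts": joint torques, N m; "ee_pos": TCP position; "orientation": TCP orientation; "wrist_force": force on the tool from outside, world axes, zero at the start; "torque": the same for the moment, N m; "gripper_width": finger opening in mm; "finger_force": force on a finger pad.
Only numpy, scipy, OpenCV 4.12 (cv2) and the standard library are available. Lean on these libraries where they do the work, as an engineer would, in place of code of your own. Each camera call takes 0.05 s, during which the arm holds its last target. There are 200 camera calls.

## Working session

There is one attempt and no reset: what is moved stays moved. The work goes in short steps, Python scripts to look and compute and a tool call to move; the robot and the scene stay as the last step left them, time stands still between calls to the robot, and variables do not carry over. Pictures are saved under pics/ and viewed, at most 14 in all, crops included, and the job is handed in when it is done.

Besides the shell and the picture viewer there is one more tool, called after ">>>" by a JSON object that holds its "api" and its "payload". play_rows: Moves the arm, as the interface text tells. Its arguments: {"type":"object","properties":{"motion":{"type":"array","items":{"type":"array","items":{"type":"number"}}},"grip_force":{"type":"number"}},"required":["motion"]}

```bash
mkdir -p pics; ls; python3 - <<'E'
from workcell import robot,get_image,get_calibration
import cv2,numpy as np
print(robot.observe())
for n in("scene","top"):
    im=get_image(n);cv2.imwrite(f"pics/{n}0.png",cv2.cvtColor(im,cv2.COLOR_RGB2BGR))
    c=get_calibration(n);print(n,{k:(np.round(v,4).tolist() if not isinstance(v,str) else v) for k,v in c.items()})
E
```

```text
pics
{'time': 0.0, 'joint_pos': array([-6.51697818e+01,  2.02610065e+01,  9.36284692e+01, -4.85808620e-04,
        6.61883702e+01, -1.36929614e-01]), 'dq': array([ 0.01136611,  0.03935305, -0.01799437,  0.02292587,  0.03450916,
       -0.06695786]), 'joint_efforts': array([ 9.45176362e-04, -6.05254555e+01, -3.42063117e+01,  1.97244804e-04,
        9.39247780e-03,  2.07114232e-05]), 'ee_pos': array([ 263.61721476, -566.16490563,  230.5823497 ]), 'orientation': array([-1.79922153e+02,  2.58145857e-04,  2.49673445e+01]), 'wrist_force': array([ 0.53204586, -0.22249378, -0.26488561]), 'torque': array([-0.01286464, -0.03856509, -0.04820863]), 'finger_force': 0.0, 'gripper_width': 85.28120898203366}
scene {'K': [[395.6282, 0.0, 283.9514], [0.0, 395.6282, 218.5443], [0.0, 0.0, 1.0]], 'extrinsics': [[-0.5629, -0.5313, 0.6331, 985.3328], [0.8265, -0.3595, 0.4331, 310.1055], [-0.0025, 0.7671, 0.6415, 509.4353], [0.0, 0.0, 0.0, 1.0]]}
top {'K': [[458.9326, 0.0, 274.4953], [0.0, 458.9326, 214.1144], [0.0, 0.0, 1.0]], 'extrinsics': [[0.0144, 0.9932, -0.1158, 417.404], [-0.9996, 0.0169, 0.0205, -8.7194], [0.0224, 0.1155, 0.9931, 926.9333], [0.0, 0.0, 0.0, 1.0]]}
```

View pics/scene0.png

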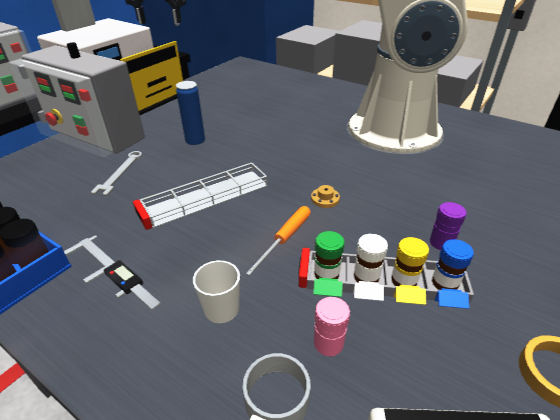

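View pics/top0.png

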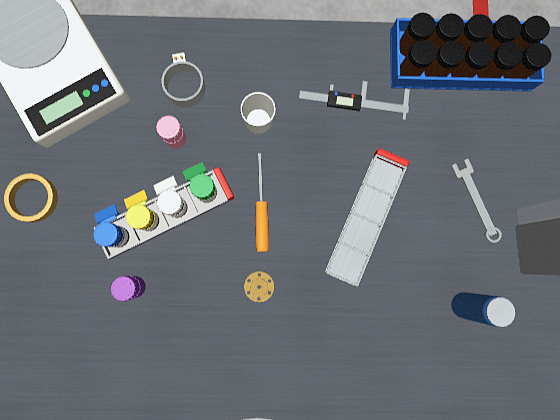

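The top view shows the carrier at left, with its red end at (222,185). The caps from the red end are green (202,187), white (172,203), yellow (140,217) and blue (108,235). Each tag sits beside its matching jar: green (195,172), white (165,185), yellow (135,200), blue (105,214). The rack is empty, with its red end at (392,157) and far end at (343,280).

Possible mix-ups:
- The pink look-alike at (170,130) could be taken for the green jar.
- The purple look-alike at (125,288) could be taken for the yellow jar.
- The amber bottles in the blue crate at (470,40) could be taken for jars.

I choose the four jars standing in the carrier. Next I make close crops and measure.

```bash
cat > h.py <<'E'
import cv2,numpy as np
from workcell import robot,get_image,get_calibration
def ray(cal,uv):
    K=np.array(cal["K"]);E=np.array(cal["extrinsics"])
    p=np.linalg.solve(K,[uv[0],uv[1],1.]);d=E[:3,:3]@[p[0],-p[1],-p[2]]
    return E[:3,3],d/np.linalg.norm(d)
def onplane(cal,uv,z):
    o,d=ray(cal,uv);return o+d*(z-o[2])/d[2]
def tri(rays):
    A=sum(np.eye(3)-np.outer(d,d) for o,d in rays);b=sum((np.eye(3)-np.outer(d,d))@o for o,d in rays)
    p=np.linalg.solve(A,b);return p,max(np.linalg.norm((np.eye(3)-np.outer(d,d))@(p-o)) for o,d in rays)
def proj(cal,P):
    K=np.array(cal["K"]);q=np.linalg.inv(np.array(cal["extrinsics"]))@np.r_[P,1.]
    q=K@[q[0],-q[1],-q[2]];return q[:2]/q[2]
E
python3 - <<'E'
from h import *
a=cv2.imread("pics/top0.png");b=cv2.imread("pics/scene0.png")
c1=cv2.resize(a[145:275,80:250],None,fx=4.5,fy=4.5,interpolation=cv2.INTER_CUBIC)
cv2.imwrite("pics/c1.png",c1)
c2=cv2.resize(b[220:320,290:480],None,fx=4,fy=4,interpolation=cv2.INTER_CUBIC)
cv2.imwrite("pics/c2.png",c2)
E
```

```text
(no output)
```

View pics/c1.png

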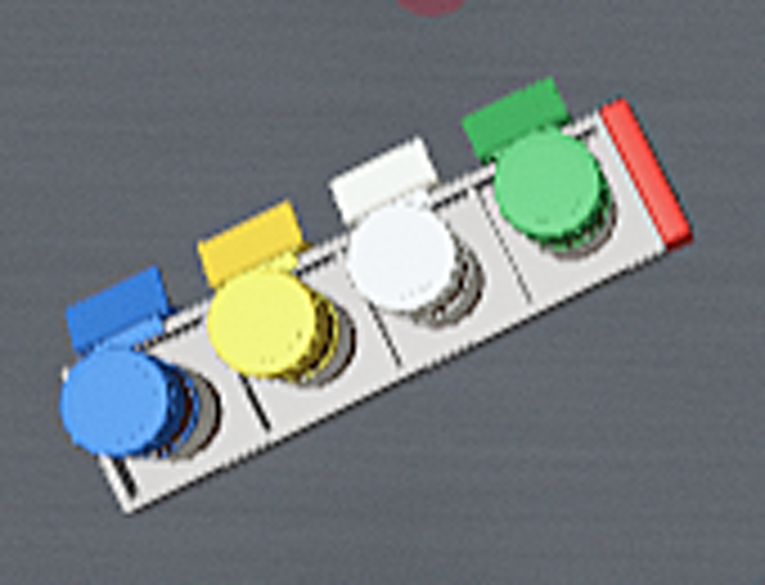

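View pics/c2.png

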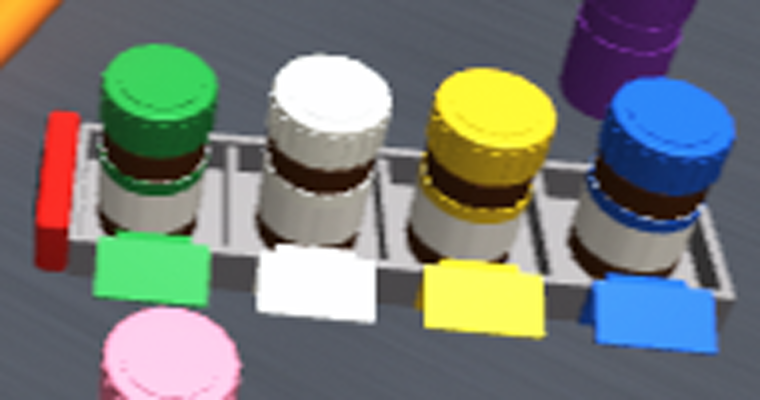

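```bash
python3 - <<'E'
from h import *
T=get_calibration("top");S=get_calibration("scene")
a=cv2.imread("pics/top0.png");b=cv2.imread("pics/scene0.png")
s=4;big=cv2.resize(a[145:275,80:250],None,fx=s,fy=s,interpolation=cv2.INTER_CUBIC)
C=cv2.HoughCircles(cv2.cvtColor(big,cv2.COLOR_BGR2GRAY),cv2.HOUGH_GRADIENT_ALT,1.5,80,param1=150,param2=.6,minRadius=38,maxRadius=56)
C=sorted((C[0] if C is not None else []),key=lambda c:-c[0])
tops=[((c[0]+.5)/s-.5+80,(c[1]+.5)/s-.5+145) for c in C];print(np.round(tops,1),[c[2]/s for c in C])
# scene: bright top face ellipse
sc=[(290+x/4,220+y/4) for x,y in((160,80),(332,93),(495,107),(673,118))]
bb=cv2.resize(b,None,fx=4,fy=4,interpolation=cv2.INTER_CUBIC);hsv=cv2.cvtColor(bb,cv2.COLOR_BGR2HSV)
for i,(u,v) in enumerate(sc):
    best=hsv[int(v*4),int(u*4)].astype(int)
    m=cv2.inRange(hsv,np.clip(best-[8,60,22],0,255),np.clip(best+[8,60,60],0,255))
    _,l,st,ct=cv2.connectedComponentsWithStats(m);k=l[int(v*4),int(u*4)]
    print("scene",(u,v),st[k],ct[k]/4)
    if i<len(tops):
        for p in ((u,v),tuple(ct[k]/4)):
            P,e=tri([ray(T,tops[i]),ray(S,p)]);print("  tri",P.round(1),e.round(1))
        print("  plane84",onplane(T,tops[i],84).round(1))
# red caps and rack
for n,im,cal in(("top",a,T),("scene",b,S)):
    h=cv2.cvtColor(im,cv2.COLOR_BGR2HSV)
    m=cv2.inRange(h,(0,150,120),(6,255,255))|cv2.inRange(h,(174,150,120),(180,255,255))
    cs,_=cv2.findContours(m,cv2.RETR_EXTERNAL,cv2.CHAIN_APPROX_NONE)
    for c in cs:
        if cv2.contourArea(c)>40:
            r=cv2.minAreaRect(c);print(n,"red",np.round(r[0],1),np.round(r[1],1),cv2.boxPoints(r).round(0).tolist())
g=cv2.cvtColor(a,cv2.COLOR_BGR2HSV)
m=cv2.inRange(g,(0,0,140),(180,60,255));m[:, :300]=0;m[:140]=0;m[290:]=0;m[:,420:]=0
m=cv2.morphologyEx(m,cv2.MORPH_CLOSE,np.ones((5,5)))
c=max(cv2.findContours(m,0,1)[0],key=cv2.contourArea);r=cv2.minAreaRect(c);B=cv2.boxPoints(r)
print("rack px",B.round(1).tolist())
for z in(4,28):
    W=np.array([onplane(T,p,z) for p in B]);print(z,W.round(1).tolist(),np.linalg.norm(W-np.roll(W,1,0),axis=1).round(1))
cv2.imwrite("pics/c3.png",cv2.resize(b[150:240,120:290],None,fx=4.5,fy=4.5,interpolation=cv2.INTER_CUBIC))
cv2.imwrite("pics/c4.png",cv2.resize(a[140:295,315:420],None,fx=3.8,fy=3.8,interpolation=cv2.INTER_CUBIC))
E
```

```text
[[200.8 187. ]
 [104.4 234.6]] [np.float32(11.377398), np.float32(11.805418)]
scene (330.0, 240.0) [1266  925  109   74 5924] [330.10634706 240.38972822]
  tri [564.9 111.4  80.7] 0.5
  tri [564.9 111.6  80. ] 0.4
  plane84 [564.1 111.4  84. ]
scene (373.0, 243.25) [1441  942  102   63 4341] [373.05430776 242.54774246]
  tri [502.1 222.2  96.1] 62.6
  tri [501.9 221.9  97.3] 62.4
  plane84 [472.8 283.8  84. ]
scene (413.75, 246.75) [1597  950  117   77 6907] [413.8959751 247.12129  ]
scene (458.25, 249.5) [1774  958  120   79 6739] [458.35327942 249.22061879]
top red [222.9 182.8] [33.5  6.3] [[213.0, 169.0], [218.0, 166.0], [233.0, 196.0], [228.0, 199.0]]
top red [392.6 156.7] [33.2  6.3] [[376.0, 153.0], [379.0, 147.0], [409.0, 160.0], [407.0, 166.0]]
top red [480.5   8. ] [16. 15.] [[473.0, 0.0], [488.0, 0.0], [488.0, 16.0], [473.0, 16.0]]
scene red [  8.5 376.8] [12.5 31.1] [[-8.0, 382.0], [17.0, 362.0], [25.0, 372.0], [0.0, 391.0]]
scene red [303.5 265.3] [ 8.3 35.2] [[298.0, 282.0], [301.0, 247.0], [309.0, 248.0], [306.0, 283.0]]
scene red [142.7 213.1] [31.3  7.6] [[132.0, 201.0], [139.0, 198.0], [154.0, 225.0], [147.0, 229.0]]
scene red [10.4 87.7] [7.9 9.8] [[4.0, 86.0], [14.0, 82.0], [16.0, 90.0], [7.0, 93.0]]
scene red [15.6 47.2] [8.9 7.3] [[11.0, 44.0], [18.0, 42.0], [20.0, 50.0], [14.0, 52.0]]
rack px [[323.6000061035156, 272.70001220703125], [374.20001220703125, 152.6999969482422], [407.79998779296875, 166.89999389648438], [357.20001220703125, 286.8999938964844]]
4 [[408.8, -127.7, 4.0], [656.3, -232.2, 4.0], [627.8, -301.6, 4.0], [381.6, -195.1, 4.0]] [ 72.6 268.7  75.  268.2]
28 [[409.0, -124.6, 28.0], [650.1, -226.4, 28.0], [622.3, -293.9, 28.0], [382.6, -190.2, 28.0]] [ 70.7 261.7  73.1 261.2]
```

View pics/c3.png

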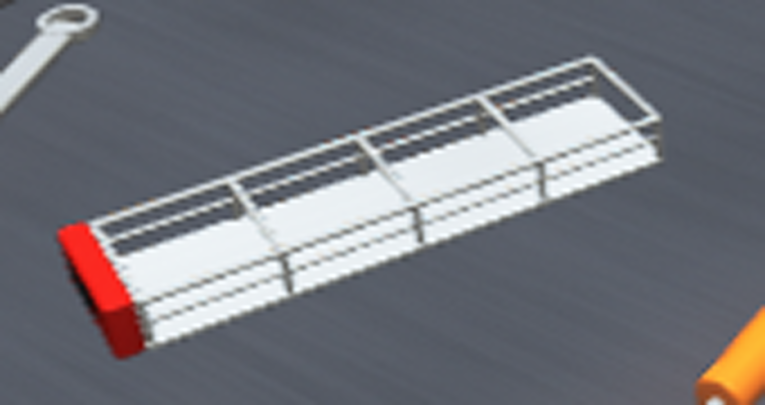

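View pics/c4.png

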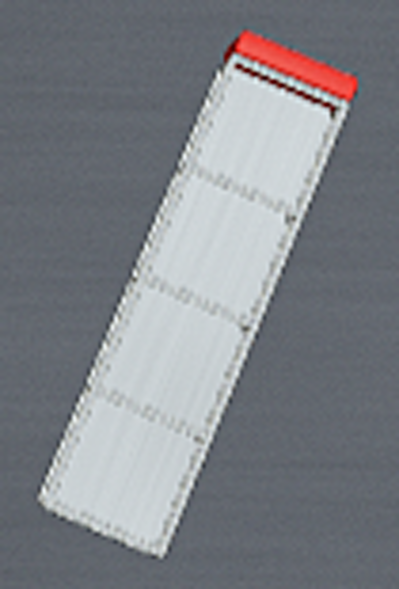

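The rack crops show the divider wire tops clearly: scene crop (232,182)-(288,258), (362,137)-(415,210), (483,97)-(543,165); top crop (185,170)-(292,215), (138,283)-(247,327), (93,392)-(200,438). I triangulate these together with the four cap centres.

```bash
python3 - <<'E'
from h import *
T=get_calibration("top");S=get_calibration("scene")
px=lambda p,s,o:((p[0]+.5)/s-.5+o[0],(p[1]+.5)/s-.5+o[1])
t=[(547,185),(400,258),(262,323),(116,402)];sc=[(330.1,240.2),(373,243),(413.8,247),(458.3,249.4)]
J=[]
for n,p,q in zip("GWYB",t,sc):
    P,e=tri([ray(T,px(p,4.5,(80,145))),ray(S,q)]);J.append(P);print(n,P.round(1),e.round(1),onplane(T,px(p,4.5,(80,145)),84).round(1))
J=np.array(J);print("pitch",np.linalg.norm(np.diff(J,axis=0),axis=1).round(1))
d=(J[0]-J[3])[:2];print("carrier +y yaw",np.degrees(np.arctan2(d[1],d[0])))
R=[]
for (a,b),(c,e) in zip([((232,182),(288,258)),((362,137),(415,210)),((483,97),(543,165))],[((292,215),(185,170)),((247,327),(138,283)),((200,438),(93,392))]):
    Q=[tri([ray(S,px(u,4.5,(120,150))),ray(T,px(v,3.8,(315,140)))]) for u,v in((a,c),(b,e))]
    print([ (x.round(1),y.round(1)) for x,y in Q]);R.append((Q[0][0]+Q[1][0])/2)
R=np.array(R);d=(R[0]-R[2])[:2];L=np.linalg.norm(d);print("rack centre",R.mean(0),"pitch",L/2,"yaw",np.degrees(np.arctan2(d[1],d[0])))
c=R.mean(0)[:2]
for y in(96,32,-32,-96):print(y,(c+d/L*y).round(1))
# plate far-end corners z=4 check
for u,v in(((658,158),(42,502)),):
    print("plate corner",tri([ray(S,px(u,4.5,(120,150))),ray(T,px(v,3.8,(315,140)))]))
print("red", onplane(T,(392.6,156.7),30),onplane(T,(222.9,182.8),30))
E
```

```text
G [566.7 111.4  81.7] 0.4 [566.5 110.7  84. ]
W [535.1 170.5  82.3] 0.3 [535.  169.8  84. ]
Y [507.3 226.1  81.4] 0.7 [507.3 224.7  84. ]
B [473.9 284.2  81. ] 1.1 [474.1 282.   84. ]
pitch [67.  62.2 67. ]
carrier +y yaw -61.772495878505744
[(array([ 563.3, -261.5,   26.4]), np.float64(1.4)), (array([ 586.2, -205.2,   21.7]), np.float64(0.0))]
[(array([ 503.5, -236.6,   27.2]), np.float64(1.1)), (array([ 526.8, -181.5,   21.1]), np.float64(1.8))]
[(array([ 445.3, -211.1,   27.9]), np.float64(0.7)), (array([ 468.1, -156. ,   22.2]), np.float64(0.0))]
rack centre [ 515.5463373  -208.64262898   24.40376592] pitch 64.08470872422869 yaw -22.85475888668573
96 [ 604.  -245.9]
32 [ 545.  -221.1]
-32 [ 486.1 -196.2]
-96 [ 427.1 -171.4]
plate corner (array([ 410.5991902 , -131.93353786,    2.37074175]), np.float64(0.24275899204152054))
red [ 642.17075523 -262.89799453   30.        ] [582.67283621  75.72465263  30.        ]
```

>>> {"api": "play_rows", "payload": {"motion": [[85, 0, 0, -0.2, 0, 0, -0.93], [85, 0, 0, -0.2, 0, 0, -0.93], [85, 0, 0, -0.2, 0, 0, -0.93], [85, 0, 0, -0.2, 0, 0, -0.93], [85, 0, 0, -0.2, 0, 0, -0.93]], "grip_force": 40}}

```text
time: 0.6
ee_pos: [263.7, -566.3, 271.1]
orientation: [-180.0, -0.0, 48.4]
wrist_force: [-0.1, 1.0, -0.6]
gripper_width: 84.8
finger_force: 0.0
```

```bash
cat > go.py <<'E'
# usage: go.py x y z yaw n : constant row (n times) taking the tool there, pointing down
import sys,numpy as np
from scipy.spatial.transform import Rotation as R
from workcell import robot
x,y,z,yaw=map(float,sys.argv[1:5]);n=int(sys.argv[5])
s=robot.observe();p=np.array(s["ee_pos"]);R0=R.from_euler("xyz",s["orientation"],degrees=True)
R1=R.from_euler("xyz",[180,0,yaw],degrees=True);w=(R0.inv()*R1).as_rotvec()/n
M=sum((R0*R.from_rotvec(w*k)).as_matrix() for k in range(n))
t=np.linalg.solve(M,np.array([x,y,z])-p)/40
print("now",p.round(1),s["orientation"].round(1),"w",round(s["gripper_width"],1),"f",round(s["finger_force"],1),"t",s["time"])
print("row",t.round(3),(np.degrees(w)/5).round(3),"norm mm",np.linalg.norm(t*40).round(1))
E
python3 go.py 474 284 200 118.2 20
```

```text
now [ 263.7 -566.3  271.1] [-180.    -0.    48.4] w 84.8 f 0.0 t 0.6
row [1.16  0.111 0.089] [-0.    -0.    -0.698] norm mm 46.8
```

>>> {"api": "play_rows", "payload": {"motion": [[85, 0, 0, 0, 0, 0, -0.93], [85, 0, 0, 0, 0, 0, -0.93], [85, 0, 0, 0, 0, 0, -0.93], [85, 0, 0, 0, 0, 0, -0.93], [85, 0, 0, 0, 0, 0, -0.93]]}}

```text
time: 1.1
ee_pos: [263.7, -566.3, 270.8]
orientation: [-180.0, -0.0, 71.7]
wrist_force: [-0.4, 0.3, -0.6]
gripper_width: 85.2
finger_force: 0.0
```

>>> {"api": "play_rows", "payload": {"motion": [[85, 0, 0, 0, 0, 0, -0.93], [85, 0, 0, 0, 0, 0, -0.93], [85, 0, 0, 0, 0, 0, -0.93], [85, 0, 0, 0, 0, 0, -0.93], [85, 0, 0, 0, 0, 0, -0.93]]}}

```text
time: 1.6
ee_pos: [263.7, -566.3, 270.8]
orientation: [-180.0, -0.0, 94.9]
wrist_force: [-0.5, 0.2, 0.1]
gripper_width: 85.0
finger_force: 0.0
```

>>> {"api": "play_rows", "payload": {"motion": [[85, 0, 0, 0, 0, 0, -0.93], [85, 0, 0, 0, 0, 0, -0.93], [85, 0, 0, 0, 0, 0, -0.93], [85, 0, 0, 0, 0, 0, -0.93], [85, 0, 0, 0, 0, 0, 0]]}}

```text
time: 2.1
ee_pos: [263.7, -566.4, 270.9]
orientation: [-180.0, -0.0, 113.4]
wrist_force: [-0.4, 0.0, 0.0]
gripper_width: 84.9
finger_force: 0.0
```

```bash
python3 go.py 566.7 111.4 220 118.2 20
```

```text
now [ 263.7 -566.4  270.9] [-180.    -0.   113.4] w 84.9 f 0.0 t 2.1
row [0.6   0.709 0.064] [ 0.    -0.    -0.048] norm mm 37.2
```

>>> {"api": "play_rows", "payload": {"motion": [[85, 0.6, 0.71, 0.03, 0, 0, -0.048], [85, 0.6, 0.71, 0.03, 0, 0, -0.048], [85, 0.6, 0.71, 0.03, 0, 0, -0.048], [85, 0.6, 0.71, 0.03, 0, 0, -0.048], [85, 0.6, 0.71, 0.03, 0, 0, -0.048]]}}

```text
time: 2.6
ee_pos: [345.6, -398.1, 265.1]
orientation: [180.0, -0.0, 114.4]
wrist_force: [0.7, -0.7, -0.0]
gripper_width: 85.2
finger_force: 0.0
```

>>> {"api": "play_rows", "payload": {"motion": [[85, 0.6, 0.71, 0.03, 0, 0, -0.048], [85, 0.6, 0.71, 0.03, 0, 0, -0.048], [85, 0.6, 0.71, 0.03, 0, 0, -0.048], [85, 0.6, 0.71, 0.03, 0, 0, -0.048], [85, 0.6, 0.71, 0.03, 0, 0, -0.048]]}}

```text
time: 3.1
ee_pos: [423.6, -229.3, 259.2]
orientation: [180.0, 0.0, 115.6]
wrist_force: [0.8, -0.3, -0.2]
gripper_width: 84.9
finger_force: 0.0
```

>>> {"api": "play_rows", "payload": {"motion": [[85, 0.6, 0.71, 0.03, 0, 0, -0.048], [85, 0.6, 0.71, 0.03, 0, 0, -0.048], [85, 0.6, 0.71, 0.03, 0, 0, -0.048], [85, 0.6, 0.71, 0.03, 0, 0, -0.048], [85, 0.6, 0.71, 0.03, 0, 0, -0.048]]}}

```text
time: 3.6
ee_pos: [498.1, -58.8, 253.2]
orientation: [-180.0, 0.0, 116.8]
wrist_force: [-0.0, -0.7, -0.8]
gripper_width: 85.1
finger_force: 0.0
```

```bash
python3 go.py 566.7 111.4 200 118.2 5
```

```text
now [498.1 -58.8 253.2] [-180.     0.   116.8] w 85.1 f 0.0 t 3.6
row [0.598 0.696 0.266] [-0.     0.    -0.057] norm mm 38.2
```

>>> {"api": "play_rows", "payload": {"motion": [[85, 0.6, 0.7, 0.26, 0, 0, -0.057], [85, 0.6, 0.7, 0.26, 0, 0, -0.057], [85, 0.6, 0.7, 0.26, 0, 0, -0.057], [85, 0.6, 0.7, 0.26, 0, 0, -0.057], [85, 0.6, 0.7, 0.26, 0, 0, -0.057]]}}

```text
time: 4.1
ee_pos: [566.8, 112.2, 200.7]
orientation: [-180.0, -0.0, 118.2]
wrist_force: [0.4, -0.2, 0.3]
gripper_width: 85.1
finger_force: 0.0
```

```bash
python3 - <<'E'
from h import *
print(robot.observe()["ee_pos"])
im=get_image("wrist");cv2.imwrite("pics/w1.png",im[:,:,::-1]);c=get_calibration("wrist");np.savez("w1.npz",**c)
for P in((566.7,111.4,84),(535.1,170.5,84),(507,225.5,84),(474,283,84)):print(proj(c,P).round(1))
E
python3 go.py 566.7 111.4 48 118.2 5
```

```text
[566.81366618 112.22469022 200.70453838]
[276.6 211.2]
[276.5 125. ]
[278.   33.4]
[274.8 -81.2]
now [568.1 116.5 199.2] [ 1.799e+02 -1.000e-01  1.183e+02] w 85.1 f 0.0 t 4.15
row [-0.02  -0.019  0.756] [ 0.002 -0.005  0.003] norm mm 30.3
```

View pics/w1.png

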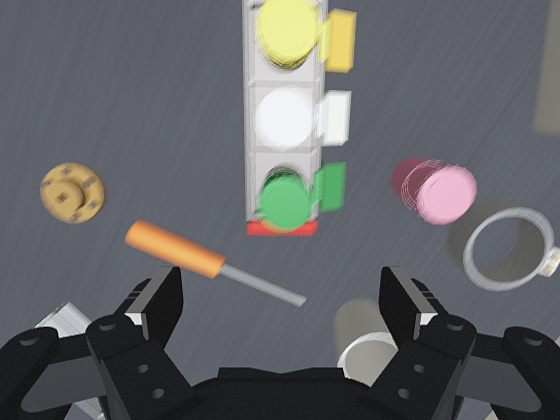

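The wrist view, blurred by residual motion, shows green at (287,197), white (284,118) and yellow (287,33). Pink at (447,193) is clearly separate. I let the arm settle and look again numerically.

>>> {"api": "play_rows", "payload": {"motion": [[85, 0, 0, 0, 0, 0, 0], [85, 0, 0, 0, 0, 0, 0], [85, 0, 0, 0, 0, 0, 0]]}}

```text
time: 4.45
ee_pos: [566.3, 109.8, 201.6]
orientation: [-180.0, 0.0, 118.3]
wrist_force: [-0.1, 0.5, 0.2]
gripper_width: 84.9
finger_force: 0.0
```

```bash
python3 - <<'E'
from h import *
c=get_calibration("wrist");im=get_image("wrist");cv2.imwrite("pics/w2.png",im[:,:,::-1])
for P in((566.7,111.4,84),(535.1,170.5,84),(507,225.5,84)):print(proj(c,P).round(1))
g=cv2.cvtColor(im,cv2.COLOR_RGB2GRAY);g[:,:230]=0;g[:,340:]=0;g[240:]=0
C=cv2.HoughCircles(g,cv2.HOUGH_GRADIENT_ALT,1.5,50,param1=150,param2=.6,minRadius=20,maxRadius=42)
if C is not None:
  for q in C[0]:print(q.round(1),onplane(c,q[:2],84).round(1))
E
python3 go.py 566.7 111.4 48 118.2 5
```

```text
[282.7 204.1]
[282.9 117.6]
[284.9  25.7]
[285.  118.5  34.6] [536.8 170.7  84. ]
[286.5  31.5  35. ] [509.7 222.8  84. ]
[285. 204.  28.] [568.3 112.3  84. ]
now [566.4 109.7 201.7] [180.    0.  118.2] w 84.8 f 0.0 t 4.5
row [0.007 0.005 0.768] [0.    0.001 0.002] norm mm 30.7
```

View pics/w2.png

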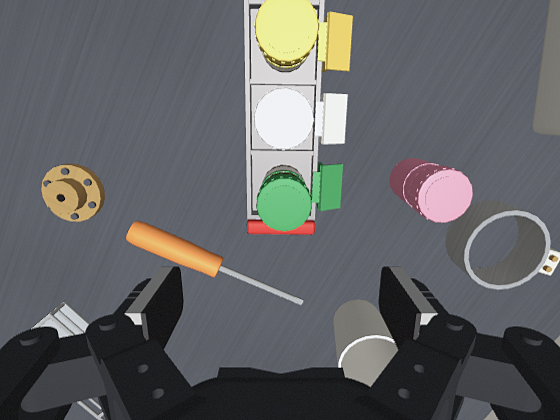

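The settled view agrees within about 2 mm: green (285,200), white (285,118), yellow (286,31). The cap heights match 84 mm, so I descend on green.

>>> {"api": "play_rows", "payload": {"motion": [[85, 0.01, 0, 0.77, 0, 0, 0], [85, 0.01, 0, 0.77, 0, 0, 0], [85, 0.01, 0, 0.77, 0, 0, 0], [85, 0.01, 0.03, 0.77, 0, 0, 0], [85, 0, 0.03, 0.77, 0, 0, 0]]}}

```text
time: 5.0
ee_pos: [568.1, 112.3, 46.8]
orientation: [179.9, 0.0, 118.2]
wrist_force: [0.4, -0.1, -0.5]
gripper_width: 85.0
finger_force: 0.0
```

>>> {"api": "play_rows", "payload": {"motion": [[85, 0, 0, 0, 0, 0, 0], [85, 0, 0, 0, 0, 0, 0], [40, 0, 0, 0, 0, 0, 0], [40, 0, 0, 0, 0, 0, 0], [40, 0, 0, 0, 0, 0, 0]]}}

```text
time: 5.5
ee_pos: [568.7, 113.3, 48.7]
orientation: [179.9, 0.0, 118.3]
wrist_force: [-6.1, -2.9, 18.4]
gripper_width: 44.2
finger_force: 39.3
```

>>> {"api": "play_rows", "payload": {"motion": [[40, 0, 0, 0, 0, 0, 0], [40, 0, 0, 0, 0, 0, 0], [40, 0, 0, 0, 0, 0, 0], [40, 0, 0, 0, 0, 0, 0], [40, 0, 0, 0, 0, 0, 0]]}}

```text
time: 6.0
ee_pos: [568.7, 113.3, 48.9]
orientation: [179.9, 0.0, 118.3]
wrist_force: [-3.5, -0.5, 8.1]
gripper_width: 44.1
finger_force: 39.5
```

>>> {"api": "play_rows", "payload": {"motion": [[40, 0, 0, -0.2, 0, 0, 0], [40, 0, 0, -0.6, 0, 0, 0], [40, 0, 0, -0.9, 0, 0, 0], [40, 0, 0, -0.9, 0, 0, 0], [40, 0, 0, -0.9, 0, 0, 0]]}}

```text
time: 6.5
ee_pos: [567.6, 113.3, 189.3]
orientation: [180.0, 0.0, 118.3]
wrist_force: [0.0, 0.3, -1.8]
gripper_width: 44.2
finger_force: 41.0
```

```bash
python3 go.py 604 -246 180 157.15 10
```

```text
now [567.6 113.3 189.3] [180.    0.  118.3] w 44.2 f 41.0 t 6.5
row [-0.705 -0.592  0.023] [ 0.     0.    -0.776] norm mm 36.8
```

>>> {"api": "play_rows", "payload": {"motion": [[40, -0.7, -0.59, 0.02, 0, 0, -0.78], [40, -0.7, -0.59, 0.02, 0, 0, -0.78], [40, -0.7, -0.59, 0.02, 0, 0, -0.78], [40, -0.7, -0.59, 0.02, 0, 0, -0.78], [40, -0.7, -0.59, 0.02, 0, 0, -0.78]]}}

```text
time: 7.0
ee_pos: [554.8, -69.9, 184.1]
orientation: [180.0, 0.0, 138.0]
wrist_force: [0.8, 0.2, -1.4]
gripper_width: 44.0
finger_force: 41.0
```

>>> {"api": "play_rows", "payload": {"motion": [[40, -0.7, -0.59, 0.02, 0, 0, -0.78], [40, -0.7, -0.59, 0.02, 0, 0, -0.78], [40, -0.7, -0.59, 0.02, 0, 0, -0.78], [40, -0.7, -0.59, 0.02, 0, 0, -0.78], [40, -0.7, -0.59, 0.02, 0, 0, -0.78]]}}

```text
time: 7.5
ee_pos: [604.0, -245.7, 180.0]
orientation: [180.0, 0.0, 157.5]
wrist_force: [1.1, 0.2, -0.5]
gripper_width: 44.0
finger_force: 41.0
```

>>> {"api": "play_rows", "payload": {"motion": [[40, 0, 0, 0, 0, 0, 0], [40, 0, 0, 0, 0, 0, 0], [40, 0, 0, 0, 0, 0, 0]]}}

```text
time: 7.8
ee_pos: [603.4, -243.3, 179.4]
orientation: [180.0, -0.0, 157.3]
wrist_force: [0.3, 0.7, -1.1]
gripper_width: 43.9
finger_force: 41.0
```

```bash
python3 - <<'E'
from h import *
c=get_calibration("wrist");im=get_image("wrist");cv2.imwrite("pics/w3.png",im[:,:,::-1])
for P in((604,-245.9,28),(545,-221.1,28),(486,-196,28),(515.5,-208.6,28),(574.5,-233.5,28),(456.5,-184,28)):print(proj(c,P).round(1))
E
python3 go.py 604 -246 60 157.15 5
```

```text
[278.2 197.6]
[278.2 124.5]
[278.5  41.5]
[278.3  84.4]
[278.2 162.2]
[278.  -4.]
now [ 603.5 -243.1  179.5] [180.   -0.  157.4] w 44.3 f 41.0 t 7.85
row [-0.008 -0.013  0.597] [ 0.    -0.001  0.008] norm mm 23.9
```

View pics/w3.png

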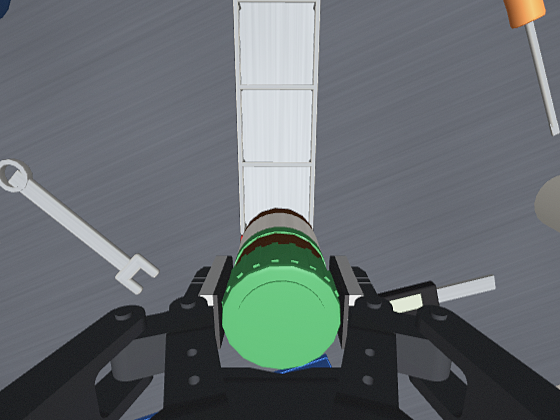

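The jar is held centrally at (280,320). The divider wires at rows 164 and 87, column 279, match the prediction within 2 px. I lower the jar now.

>>> {"api": "play_rows", "payload": {"motion": [[40, -0.02, -0.01, 0.6, 0, 0, 0], [40, -0.02, -0.01, 0.6, 0, 0, 0], [40, -0.02, -0.01, 0.6, 0, 0, 0], [40, -0.01, -0.02, 0.6, 0, 0, 0.02], [40, -0.01, -0.02, 0.5, 0, 0, 0.02]]}}

```text
time: 8.35
ee_pos: [605.4, -246.6, 62.4]
orientation: [180.0, -0.0, 157.2]
wrist_force: [0.4, -0.0, -0.6]
gripper_width: 44.1
finger_force: 41.1
```

>>> {"api": "play_rows", "payload": {"motion": [[40, 0, 0, 0.1, 0, 0, 0], [40, 0, 0, 0.1, 0, 0, 0], [40, 0, 0, 0.05, 0, 0, 0], [40, 0, 0, 0.05, 0, 0, 0], [40, 0, 0, 0, 0, 0, 0]]}}

```text
time: 8.85
ee_pos: [606.2, -248.0, 51.9]
orientation: [180.0, 0.1, 157.1]
wrist_force: [-0.4, -0.0, -1.0]
gripper_width: 43.7
finger_force: 41.1
```

>>> {"api": "play_rows", "payload": {"motion": [[40, 0.02, 0, 0.05, 0, 0, 0], [40, 0.02, 0, 0.03, 0, 0, 0], [40, 0, 0, 0.03, 0, 0, 0], [40, 0, 0, 0, 0, 0, 0]]}}

```text
time: 9.25
ee_pos: [605.5, -247.9, 48.8]
orientation: [180.0, 0.1, 157.1]
wrist_force: [-2.6, 0.9, 13.5]
gripper_width: 44.0
finger_force: 42.2
```

Contact reads 13.5 N at the expected height, so the jar is down. I release it and lift.

>>> {"api": "play_rows", "payload": {"motion": [[85, 0, 0, 0, 0, 0, 0], [85, 0, 0, 0, 0, 0, 0], [85, 0, 0, 0, 0, 0, 0], [85, 0, 0, 0, 0, 0, 0], [85, 0, 0, -0.3, 0, 0, 0]]}}

```text
time: 9.75
ee_pos: [603.1, -246.8, 57.6]
orientation: [-180.0, -0.2, 157.1]
wrist_force: [-0.0, 0.9, -1.1]
gripper_width: 84.8
finger_force: 0.0
```

>>> {"api": "play_rows", "payload": {"motion": [[85, 0, 0, -0.7, 0, 0, 0], [85, 0, 0, -0.9, 0, 0, 0], [85, 0, 0, -0.9, 0, 0, 0], [85, 0, 0, -0.9, 0, 0, 0]]}}

```text
time: 10.15
ee_pos: [604.3, -247.3, 197.1]
orientation: [180.0, 0.0, 157.1]
wrist_force: [0.4, -1.1, 0.0]
gripper_width: 84.5
finger_force: 0.0
```

```bash
python3 go.py 536 170.6 190 118.2 12
```

```text
now [ 604.3 -247.3  197.1] [180.    0.  157.1] w 84.5 f 0.0 t 10.15
row [0.689 0.578 0.015] [0.    0.    0.649] norm mm 36.0
```

>>> {"api": "play_rows", "payload": {"motion": [[85, 0.69, 0.58, 0.015, 0, 0, 0.65], [85, 0.69, 0.58, 0.015, 0, 0, 0.65], [85, 0.69, 0.58, 0.015, 0, 0, 0.65], [85, 0.69, 0.58, 0.015, 0, 0, 0.65], [85, 0.69, 0.58, 0.015, 0, 0, 0.65]]}}

```text
time: 10.65
ee_pos: [540.5, -78.0, 192.8]
orientation: [180.0, 0.0, 140.7]
wrist_force: [0.5, 1.1, 0.8]
gripper_width: 84.5
finger_force: 0.0
```

>>> {"api": "play_rows", "payload": {"motion": [[85, 0.69, 0.58, 0.015, 0, 0, 0.65], [85, 0.69, 0.58, 0.015, 0, 0, 0.65], [85, 0.69, 0.58, 0.015, 0, 0, 0.65], [85, 0.69, 0.58, 0.015, 0, 0, 0.65], [85, 0.69, 0.58, 0.015, 0, 0, 0.65]]}}

```text
time: 11.15
ee_pos: [527.3, 101.5, 189.9]
orientation: [180.0, 0.0, 124.5]
wrist_force: [-0.0, -0.1, 0.3]
gripper_width: 85.3
finger_force: 0.0
```

>>> {"api": "play_rows", "payload": {"motion": [[85, 0.69, 0.58, 0.015, 0, 0, 0.65], [85, 0.69, 0.58, 0.015, 0, 0, 0.65], [85, 0, 0, 0, 0, 0, 0], [85, 0, 0, 0, 0, 0, 0], [85, 0, 0, 0, 0, 0, 0]]}}

```text
time: 11.65
ee_pos: [536.2, 170.8, 187.9]
orientation: [-180.0, 0.0, 118.2]
wrist_force: [0.2, -0.7, 0.8]
gripper_width: 85.0
finger_force: 0.0
```

```bash
cat > chk.py <<'E'
from h import *
c=get_calibration("wrist");im=get_image("wrist")
g=cv2.cvtColor(im,cv2.COLOR_RGB2GRAY);g[:,:230]=0;g[:,340:]=0;g[240:]=0
C=cv2.HoughCircles(g,cv2.HOUGH_GRADIENT_ALT,1.5,50,param1=150,param2=.6,minRadius=20,maxRadius=42)
if C is not None:
  for q in C[0]:print(q.round(1),im[int(q[1]),int(q[0])],onplane(c,q[:2],84).round(1))
cv2.imwrite("pics/top_%d.png"%(robot.observe()["time"]*10),get_image("top")[:,:,::-1])
E
python3 chk.py; python3 go.py 536 170.6 48 118.2 5; ls pics
```

```text
[279.   27.   36.1] [116 167 238] [475.2 281.3  84. ]
[282.  126.   31.6] [240 242 154] [507.  226.2  84. ]
[280.5 210.   30.3] [241 243 247] [535.5 170.6  84. ]
now [536.3 170.5 187.9] [-180.     0.   118.1] w 85.1 f 0.0 t 11.75
row [ 0.001 -0.001  0.699] [-0.     0.    -0.004] norm mm 28.0
c1.png
c2.png
c3.png
c4.png
scene0.png
top0.png
top_117.png
w1.png
w2.png
w3.png
```

>>> {"api": "play_rows", "payload": {"motion": [[85, 0, 0, 0.7, 0, 0, 0], [85, 0, 0, 0.7, 0, 0, 0], [85, 0, 0, 0.7, 0, 0, 0], [85, 0, 0, 0.7, 0, 0, 0], [85, 0, 0, 0.7, 0, 0, 0]]}}

```text
time: 12.25
ee_pos: [536.5, 170.5, 46.9]
orientation: [180.0, 0.0, 118.1]
wrist_force: [0.4, 0.7, 0.4]
gripper_width: 85.2
finger_force: 0.0
```

>>> {"api": "play_rows", "payload": {"motion": [[85, 0, 0, 0, 0, 0, 0], [85, 0, 0, 0, 0, 0, 0], [40, 0, 0, 0, 0, 0, 0], [40, 0, 0, 0, 0, 0, 0], [40, 0, 0, 0, 0, 0, 0]]}}

```text
time: 12.75
ee_pos: [537.1, 171.7, 48.9]
orientation: [179.9, 0.0, 118.1]
wrist_force: [-5.5, -2.5, 17.1]
gripper_width: 44.2
finger_force: 39.7
```

>>> {"api": "play_rows", "payload": {"motion": [[40, 0, 0, 0, 0, 0, 0], [40, 0, 0, 0, 0, 0, 0], [40, 0, 0, 0, 0, 0, 0], [40, 0, 0, 0, 0, 0, 0]]}}

```text
time: 13.15
ee_pos: [537.1, 171.8, 49.1]
orientation: [179.9, 0.0, 118.2]
wrist_force: [-1.9, -0.7, 7.2]
gripper_width: 44.2
finger_force: 39.6
```

View pics/top_117.png

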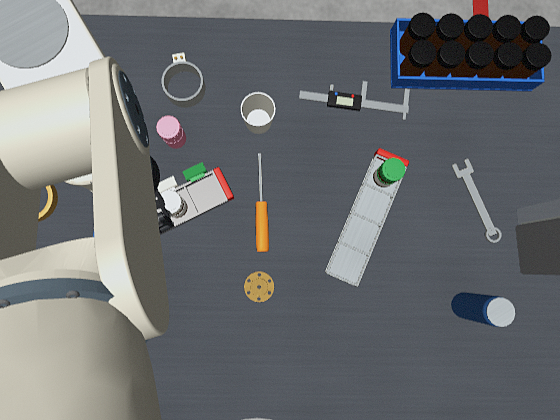

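The green jar stands upright in the rack's red-end place (391,171), and the carrier's first pocket is empty. White is gripped, so I lift it and carry it over.

>>> {"api": "play_rows", "payload": {"motion": [[40, 0, 0, -0.2, 0, 0, 0], [40, 0, 0, -0.6, 0, 0, 0], [40, 0, 0, -0.9, 0, 0, 0], [40, 0, 0, -0.9, 0, 0, 0], [40, 0, 0, -0.9, 0, 0, 0]]}}

```text
time: 13.65
ee_pos: [536.1, 171.5, 189.7]
orientation: [180.0, 0.0, 118.1]
wrist_force: [-0.2, 0.1, -1.3]
gripper_width: 43.8
finger_force: 41.0
```

```bash
python3 go.py 545.6 -221.3 180 157.15 12
```

```text
now [536.1 171.5 189.7] [180.    0.  118.1] w 43.8 f 41.0 t 13.65
row [-0.594 -0.586  0.02 ] [ 0.    0.   -0.65] norm mm 33.4
```

>>> {"api": "play_rows", "payload": {"motion": [[40, -0.595, -0.585, 0.02, 0, 0, -0.65], [40, -0.595, -0.585, 0.02, 0, 0, -0.65], [40, -0.595, -0.585, 0.02, 0, 0, -0.65], [40, -0.595, -0.585, 0.02, 0, 0, -0.65], [40, -0.595, -0.585, 0.02, 0, 0, -0.65]]}}

```text
time: 14.15
ee_pos: [507.3, 6.6, 184.5]
orientation: [180.0, 0.0, 134.6]
wrist_force: [0.8, 0.0, -0.3]
gripper_width: 43.9
finger_force: 41.0
```

>>> {"api": "play_rows", "payload": {"motion": [[40, -0.595, -0.585, 0.02, 0, 0, -0.65], [40, -0.595, -0.585, 0.02, 0, 0, -0.65], [40, -0.595, -0.585, 0.02, 0, 0, -0.65], [40, -0.595, -0.585, 0.02, 0, 0, -0.65], [40, -0.595, -0.585, 0.02, 0, 0, -0.65]]}}

```text
time: 14.65
ee_pos: [526.2, -159.0, 180.4]
orientation: [180.0, 0.0, 150.8]
wrist_force: [-0.3, -0.7, 0.1]
gripper_width: 44.0
finger_force: 41.0
```

>>> {"api": "play_rows", "payload": {"motion": [[40, -0.595, -0.585, 0.02, 0, 0, -0.65], [40, -0.595, -0.585, 0.02, 0, 0, -0.65], [40, 0, 0, 0, 0, 0, 0], [40, 0, 0, 0, 0, 0, 0], [40, 0, 0, 0, 0, 0, 0]]}}

```text
time: 15.15
ee_pos: [546.2, -220.3, 178.2]
orientation: [180.0, -0.0, 157.1]
wrist_force: [-0.6, 1.0, -1.0]
gripper_width: 43.9
finger_force: 41.0
```

```bash
python3 go.py 545.6 -221.3 60 157.15 5
```

```text
now [ 546.2 -220.3  178.2] [180.   -0.  157.1] w 43.9 f 41.0 t 15.15
row [ 0.001 -0.006  0.591] [ 0.001 -0.001 -0.001] norm mm 23.6
```

>>> {"api": "play_rows", "payload": {"motion": [[40, 0, 0, 0.6, 0, 0, 0], [40, 0, 0, 0.6, 0, 0, 0], [40, 0, 0, 0.6, 0, 0, 0], [40, 0, 0, 0.6, 0, 0, 0], [40, 0, 0, 0.5, 0, 0, 0]]}}

```text
time: 15.65
ee_pos: [546.1, -219.7, 61.2]
orientation: [180.0, -0.0, 157.2]
wrist_force: [-0.0, 0.6, -0.4]
gripper_width: 44.0
finger_force: 41.1
```

>>> {"api": "play_rows", "payload": {"motion": [[40, 0, 0, 0.1, 0, 0, 0], [40, 0, 0, 0.1, 0, 0, 0], [40, 0, 0, 0.05, 0, 0, 0], [40, 0, 0, 0.05, 0, 0, 0], [40, 0, 0, 0, 0, 0, 0]]}}

```text
time: 16.15
ee_pos: [547.1, -221.2, 50.7]
orientation: [180.0, 0.1, 157.1]
wrist_force: [-0.5, -0.5, -2.0]
gripper_width: 44.2
finger_force: 41.1
```

>>> {"api": "play_rows", "payload": {"motion": [[40, 0.02, 0, 0.04, 0, 0, 0], [40, 0.02, 0, 0.02, 0, 0, 0], [40, 0, 0, 0, 0, 0, 0], [40, 0, 0, 0, 0, 0, 0]]}}

```text
time: 16.55
ee_pos: [546.5, -221.2, 49.1]
orientation: [180.0, 0.2, 157.1]
wrist_force: [0.3, -0.6, 8.1]
gripper_width: 44.0
finger_force: 41.9
```

>>> {"api": "play_rows", "payload": {"motion": [[85, 0, 0, 0, 0, 0, 0], [85, 0, 0, 0, 0, 0, 0], [85, 0, 0, 0, 0, 0, 0], [85, 0, 0, 0, 0, 0, 0], [85, 0, 0, -0.3, 0, 0, 0]]}}

```text
time: 17.05
ee_pos: [544.0, -220.1, 58.7]
orientation: [-180.0, -0.2, 157.1]
wrist_force: [-0.5, 0.4, -0.1]
gripper_width: 85.1
finger_force: 0.0
```

>>> {"api": "play_rows", "payload": {"motion": [[85, 0, 0, -0.7, 0, 0, 0], [85, 0, 0, -0.9, 0, 0, 0], [85, 0, 0, -0.9, 0, 0, 0], [85, 0, 0, -0.9, 0, 0, 0]]}}

```text
time: 17.45
ee_pos: [545.1, -220.5, 197.9]
orientation: [-180.0, 0.0, 157.1]
wrist_force: [0.5, 0.1, -0.5]
gripper_width: 85.2
finger_force: 0.0
```

```bash
python3 go.py 507.3 225.5 190 118.2 13
```

```text
now [ 545.1 -220.5  197.9] [-180.     0.   157.1] w 85.2 f 0.0 t 17.45
row [0.628 0.613 0.015] [0.    0.    0.599] norm mm 35.1
```

>>> {"api": "play_rows", "payload": {"motion": [[85, 0.628, 0.613, 0.015, 0, 0, 0.6], [85, 0.628, 0.613, 0.015, 0, 0, 0.6], [85, 0.628, 0.613, 0.015, 0, 0, 0.6], [85, 0.628, 0.613, 0.015, 0, 0, 0.6], [85, 0.628, 0.613, 0.015, 0, 0, 0.6]]}}

```text
time: 17.95
ee_pos: [493.9, -51.9, 193.6]
orientation: [180.0, 0.0, 142.0]
wrist_force: [0.4, 0.6, -0.1]
gripper_width: 84.9
finger_force: 0.0
```

>>> {"api": "play_rows", "payload": {"motion": [[85, 0.628, 0.613, 0.015, 0, 0, 0.6], [85, 0.628, 0.613, 0.015, 0, 0, 0.6], [85, 0.628, 0.613, 0.015, 0, 0, 0.6], [85, 0.628, 0.613, 0.015, 0, 0, 0.6], [85, 0.628, 0.613, 0.015, 0, 0, 0.6]]}}

```text
time: 18.45
ee_pos: [488.6, 123.4, 190.6]
orientation: [180.0, 0.0, 127.0]
wrist_force: [0.4, 0.1, -0.1]
gripper_width: 85.1
finger_force: 0.0
```

>>> {"api": "play_rows", "payload": {"motion": [[85, 0.628, 0.613, 0.015, 0, 0, 0.6], [85, 0.628, 0.613, 0.015, 0, 0, 0.6], [85, 0.628, 0.613, 0.015, 0, 0, 0.6], [85, 0, 0, 0, 0, 0, 0], [85, 0, 0, 0, 0, 0, 0]]}}

```text
time: 18.95
ee_pos: [507.3, 225.9, 188.3]
orientation: [-180.0, 0.0, 118.3]
wrist_force: [0.7, -0.6, -0.3]
gripper_width: 84.7
finger_force: 0.0
```

>>> {"api": "play_rows", "payload": {"motion": [[85, 0, 0, 0, 0, 0, 0], [85, 0, 0, 0, 0, 0, 0]]}}

```text
time: 19.15
ee_pos: [507.3, 224.4, 188.1]
orientation: [-180.0, 0.0, 118.1]
wrist_force: [-0.7, -0.9, 0.7]
gripper_width: 85.1
finger_force: 0.0
```

```bash
python3 chk.py; python3 go.py 507.3 225.5 48 118.2 5
```

```text
[282.  118.5  35. ] [129 184 255] [475.7 284.5  84. ]
[282.  207.   27.8] [255 255 157] [506.5 226.9  84. ]
now [507.5 224.6 188.1] [180.    0.  118.1] w 85.2 f 0.0 t 19.25
row [0.004 0.001 0.7  ] [ 0.     0.    -0.004] norm mm 28.0
```

>>> {"api": "play_rows", "payload": {"motion": [[85, 0.01, 0, 0.7, 0, 0, 0], [85, 0.01, 0, 0.7, 0, 0, 0], [85, 0.01, 0, 0.7, 0, 0, 0], [85, 0, 0, 0.7, 0, 0, 0], [85, 0, 0, 0.7, 0, 0, 0]]}}

```text
time: 19.75
ee_pos: [507.1, 226.0, 47.0]
orientation: [180.0, 0.0, 118.1]
wrist_force: [-0.4, 0.3, 0.3]
gripper_width: 85.1
finger_force: 0.0
```

>>> {"api": "play_rows", "payload": {"motion": [[85, 0, 0, 0, 0, 0, 0], [85, 0, 0, 0, 0, 0, 0], [40, 0, 0, 0, 0, 0, 0], [40, 0, 0, 0, 0, 0, 0], [40, 0, 0, 0, 0, 0, 0]]}}

```text
time: 20.25
ee_pos: [507.7, 226.9, 49.2]
orientation: [179.9, 0.0, 118.1]
wrist_force: [0.9, -0.2, 17.2]
gripper_width: 43.9
finger_force: 39.1
```

>>> {"api": "play_rows", "payload": {"motion": [[40, 0, 0, 0, 0, 0, 0], [40, 0, 0, 0, 0, 0, 0], [40, 0, 0, 0, 0, 0, 0], [40, 0, 0, 0, 0, 0, 0]]}}

```text
time: 20.65
ee_pos: [507.8, 226.9, 49.3]
orientation: [179.9, 0.0, 118.2]
wrist_force: [-0.6, -0.2, 7.1]
gripper_width: 44.2
finger_force: 39.6
```

>>> {"api": "play_rows", "payload": {"motion": [[40, 0, 0, -0.2, 0, 0, 0], [40, 0, 0, -0.6, 0, 0, 0], [40, 0, 0, -0.9, 0, 0, 0], [40, 0, 0, -0.9, 0, 0, 0], [40, 0, 0, -0.9, 0, 0, 0]]}}

```text
time: 21.15
ee_pos: [506.6, 226.4, 189.8]
orientation: [180.0, -0.0, 118.1]
wrist_force: [0.7, 0.1, -2.6]
gripper_width: 43.7
finger_force: 41.1
```

```bash
python3 go.py 486.6 -196.4 180 157.15 13
```

```text
now [506.6 226.4 189.8] [180.   -0.  118.1] w 43.7 f 41.1 t 21.15
row [-0.546 -0.625  0.019] [ 0.   0.  -0.6] norm mm 33.2
```

>>> {"api": "play_rows", "payload": {"motion": [[40, -0.546, -0.625, 0.02, 0, 0, -0.6], [40, -0.546, -0.625, 0.02, 0, 0, -0.6], [40, -0.546, -0.625, 0.02, 0, 0, -0.6], [40, -0.546, -0.625, 0.02, 0, 0, -0.6], [40, -0.546, -0.625, 0.02, 0, 0, -0.6]]}}

```text
time: 21.65
ee_pos: [464.1, 65.4, 184.5]
orientation: [180.0, 0.0, 133.3]
wrist_force: [1.0, 0.4, -0.6]
gripper_width: 44.2
finger_force: 41.3
```

>>> {"api": "play_rows", "payload": {"motion": [[40, -0.546, -0.625, 0.02, 0, 0, -0.6], [40, -0.546, -0.625, 0.02, 0, 0, -0.6], [40, -0.546, -0.625, 0.02, 0, 0, -0.6], [40, -0.546, -0.625, 0.02, 0, 0, -0.6], [40, -0.546, -0.625, 0.02, 0, 0, -0.6]]}}

```text
time: 22.15
ee_pos: [465.3, -100.4, 180.6]
orientation: [180.0, 0.0, 148.3]
wrist_force: [0.7, -0.1, -1.1]
gripper_width: 44.2
finger_force: 41.3
```

>>> {"api": "play_rows", "payload": {"motion": [[40, -0.546, -0.625, 0.02, 0, 0, -0.6], [40, -0.546, -0.625, 0.02, 0, 0, -0.6], [40, -0.546, -0.625, 0.02, 0, 0, -0.6], [40, 0, 0, 0, 0, 0, 0], [40, 0, 0, 0, 0, 0, 0]]}}

```text
time: 22.65
ee_pos: [486.5, -196.5, 177.7]
orientation: [180.0, -0.0, 157.0]
wrist_force: [-0.2, 0.2, -0.7]
gripper_width: 43.7
finger_force: 41.3
```

>>> {"api": "play_rows", "payload": {"motion": [[40, 0, 0, 0, 0, 0, 0], [40, 0, 0, 0, 0, 0, 0]]}}

```text
time: 22.85
ee_pos: [486.6, -195.3, 177.6]
orientation: [180.0, -0.0, 157.2]
wrist_force: [0.0, -0.1, -1.4]
gripper_width: 44.0
finger_force: 41.3
```

```bash
python3 go.py 486.6 -196.4 60 157.15 5; python3 - <<'E'
from h import *
c=get_calibration("wrist");cv2.imwrite("pics/w4.png",get_image("wrist")[:,:,::-1])
for P in((486.1,-196.2,4),(427.1,-171.4,4),(456.5,-184,28)):print(proj(c,P).round(1))
E
```

```text
now [ 486.6 -195.3  177.6] [180.   -0.  157.2] w 44.0 f 41.3 t 22.85
row [-0.002 -0.005  0.588] [ 0.    -0.001  0.001] norm mm 23.5
[279.6 190.4]
[279.5 121.9]
[279.2 160.6]
```

View pics/w4.png

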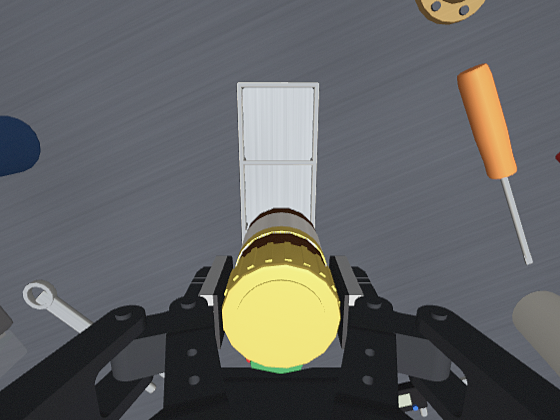

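The yellow jar is held at (280,315). The divider at row 161, column 278 matches the predicted (279,160.6), so the alignment is good and I lower it.

>>> {"api": "play_rows", "payload": {"motion": [[40, 0, 0, 0.6, 0, 0, 0], [40, 0, 0, 0.6, 0, 0, 0], [40, 0, 0, 0.6, 0, 0, 0], [40, 0, 0, 0.6, 0, 0, 0], [40, 0, 0, 0.5, 0, 0, 0]]}}

```text
time: 23.4
ee_pos: [486.6, -195.4, 60.5]
orientation: [180.0, -0.0, 157.2]
wrist_force: [1.1, 0.9, -1.1]
gripper_width: 44.0
finger_force: 41.3
```

>>> {"api": "play_rows", "payload": {"motion": [[40, 0, 0, 0.1, 0, 0, 0], [40, 0, 0, 0.1, 0, 0, 0], [40, 0, 0, 0.05, 0, 0, 0], [40, 0, 0, 0.05, 0, 0, 0], [40, 0, 0, 0, 0, 0, 0]]}}

```text
time: 23.9
ee_pos: [487.2, -196.4, 50.0]
orientation: [180.0, 0.1, 157.1]
wrist_force: [0.1, 0.0, -0.6]
gripper_width: 43.7
finger_force: 41.3
```

>>> {"api": "play_rows", "payload": {"motion": [[40, 0.02, 0, 0.03, 0, 0, 0], [40, 0.01, 0, 0.01, 0, 0, 0], [40, 0, 0, 0, 0, 0, 0], [40, 0, 0, 0, 0, 0, 0]]}}

```text
time: 24.3
ee_pos: [487.1, -196.3, 49.2]
orientation: [180.0, 0.2, 157.1]
wrist_force: [0.0, 1.9, 8.8]
gripper_width: 43.9
finger_force: 42.3
```

>>> {"api": "play_rows", "payload": {"motion": [[85, 0, 0, 0, 0, 0, 0], [85, 0, 0, 0, 0, 0, 0], [85, 0, 0, 0, 0, 0, 0], [85, 0, 0, 0, 0, 0, 0], [85, 0, 0, -0.3, 0, 0, 0]]}}

```text
time: 24.8
ee_pos: [484.6, -195.4, 59.0]
orientation: [-180.0, -0.2, 157.1]
wrist_force: [-0.2, 1.4, 0.4]
gripper_width: 85.2
finger_force: 0.0
```

>>> {"api": "play_rows", "payload": {"motion": [[85, 0, 0, -0.7, 0, 0, 0], [85, 0, 0, -0.9, 0, 0, 0], [85, 0, 0, -0.9, 0, 0, 0], [85, 0, 0, -0.9, 0, 0, 0]]}}

```text
time: 25.2
ee_pos: [485.5, -195.7, 198.1]
orientation: [180.0, 0.0, 157.1]
wrist_force: [0.3, 0.2, -0.5]
gripper_width: 84.5
finger_force: 0.0
```

```bash
python3 go.py 475 283.5 190 118.2 15
```

```text
now [ 485.5 -195.7  198.1] [180.    0.  157.1] w 84.5 f 0.0 t 25.2
row [0.548 0.602 0.013] [0.    0.    0.519] norm mm 32.6
```

>>> {"api": "play_rows", "payload": {"motion": [[85, 0.548, 0.602, 0.013, 0, 0, 0.52], [85, 0.548, 0.602, 0.013, 0, 0, 0.52], [85, 0.548, 0.602, 0.013, 0, 0, 0.52], [85, 0.548, 0.602, 0.013, 0, 0, 0.52], [85, 0.548, 0.602, 0.013, 0, 0, 0.52]]}}

```text
time: 25.7
ee_pos: [445.2, -37.3, 194.1]
orientation: [180.0, 0.0, 144.0]
wrist_force: [0.1, -0.7, 1.4]
gripper_width: 85.0
finger_force: 0.0
```

>>> {"api": "play_rows", "payload": {"motion": [[85, 0.548, 0.602, 0.013, 0, 0, 0.52], [85, 0.548, 0.602, 0.013, 0, 0, 0.52], [85, 0.548, 0.602, 0.013, 0, 0, 0.52], [85, 0.548, 0.602, 0.013, 0, 0, 0.52], [85, 0.548, 0.602, 0.013, 0, 0, 0.52]]}}

```text
time: 26.2
ee_pos: [441.9, 125.4, 191.6]
orientation: [180.0, 0.0, 131.0]
wrist_force: [0.1, -0.1, -0.9]
gripper_width: 84.9
finger_force: 0.0
```

>>> {"api": "play_rows", "payload": {"motion": [[85, 0.548, 0.602, 0.013, 0, 0, 0.52], [85, 0.548, 0.602, 0.013, 0, 0, 0.52], [85, 0.548, 0.602, 0.013, 0, 0, 0.52], [85, 0.548, 0.602, 0.013, 0, 0, 0.52], [85, 0.548, 0.602, 0.013, 0, 0, 0.52]]}}

```text
time: 26.7
ee_pos: [475.2, 284.6, 188.9]
orientation: [180.0, -0.0, 118.1]
wrist_force: [0.6, -0.2, 0.5]
gripper_width: 85.3
finger_force: 0.0
```

>>> {"api": "play_rows", "payload": {"motion": [[85, 0, 0, 0, 0, 0, 0], [85, 0, 0, 0, 0, 0, 0], [85, 0, 0, 0, 0, 0, 0]]}}

```text
time: 27.0
ee_pos: [474.8, 282.3, 188.3]
orientation: [-180.0, 0.0, 118.2]
wrist_force: [0.1, 0.1, 0.5]
gripper_width: 85.2
finger_force: 0.0
```

```bash
python3 chk.py; python3 go.py 474.8 283.8 48 118.2 5
```

```text
[282.  208.5  33.2] [114 177 255] [474.6 283.7  84. ]
now [475.  282.2 188.3] [-180.     0.   118.1] w 84.8 f 0.0 t 27.1
row [0.008 0.003 0.702] [-0.001  0.    -0.003] norm mm 28.1
```

>>> {"api": "play_rows", "payload": {"motion": [[85, 0.01, 0, 0.7, 0, 0, 0], [85, 0.01, 0, 0.7, 0, 0, 0], [85, 0.01, 0, 0.7, 0, 0, 0], [85, 0, 0, 0.7, 0, 0, 0], [85, 0, 0, 0.7, 0, 0, 0]]}}

```text
time: 27.6
ee_pos: [474.8, 283.4, 47.5]
orientation: [180.0, 0.0, 118.1]
wrist_force: [-0.4, -0.6, -0.5]
gripper_width: 85.0
finger_force: 0.0
```

>>> {"api": "play_rows", "payload": {"motion": [[85, 0, 0, 0, 0, 0, 0], [85, 0, 0, 0, 0, 0, 0], [40, 0, 0, 0, 0, 0, 0], [40, 0, 0, 0, 0, 0, 0], [40, 0, 0, 0, 0, 0, 0]]}}

```text
time: 28.1
ee_pos: [475.3, 284.6, 49.3]
orientation: [179.9, -0.0, 118.1]
wrist_force: [-6.1, -3.7, 19.2]
gripper_width: 44.3
finger_force: 39.3
```

>>> {"api": "play_rows", "payload": {"motion": [[40, 0, 0, 0, 0, 0, 0], [40, 0, 0, 0, 0, 0, 0], [40, 0, 0, 0, 0, 0, 0], [40, 0, 0, 0, 0, 0, 0]]}}

```text
time: 28.5
ee_pos: [475.4, 284.6, 49.5]
orientation: [179.9, -0.0, 118.2]
wrist_force: [-1.0, -1.0, 8.3]
gripper_width: 44.2
finger_force: 39.6
```

>>> {"api": "play_rows", "payload": {"motion": [[40, 0, 0, -0.2, 0, 0, 0], [40, 0, 0, -0.6, 0, 0, 0], [40, 0, 0, -0.9, 0, 0, 0], [40, 0, 0, -0.9, 0, 0, 0], [40, 0, 0, -0.9, 0, 0, 0]]}}

```text
time: 29.0
ee_pos: [474.4, 284.1, 190.0]
orientation: [180.0, -0.0, 118.1]
wrist_force: [0.5, 0.8, -1.3]
gripper_width: 44.1
finger_force: 41.1
```

```bash
python3 go.py 427.5 -171.5 180 157.15 15
```

```text
now [474.4 284.1 190. ] [180.   -0.  118.1] w 44.1 f 41.1 t 29.0
row [-0.477 -0.615  0.017] [ 0.    0.   -0.52] norm mm 31.1
```

>>> {"api": "play_rows", "payload": {"motion": [[40, -0.477, -0.615, 0.017, 0, 0, -0.52], [40, -0.477, -0.615, 0.017, 0, 0, -0.52], [40, -0.477, -0.615, 0.017, 0, 0, -0.52], [40, -0.477, -0.615, 0.017, 0, 0, -0.52], [40, -0.477, -0.615, 0.017, 0, 0, -0.52]]}}

```text
time: 29.5
ee_pos: [423.7, 136.2, 185.3]
orientation: [180.0, 0.0, 131.3]
wrist_force: [0.2, -0.0, -1.3]
gripper_width: 43.9
finger_force: 41.3
```

>>> {"api": "play_rows", "payload": {"motion": [[40, -0.477, -0.615, 0.017, 0, 0, -0.52], [40, -0.477, -0.615, 0.017, 0, 0, -0.52], [40, -0.477, -0.615, 0.017, 0, 0, -0.52], [40, -0.477, -0.615, 0.017, 0, 0, -0.52], [40, -0.477, -0.615, 0.017, 0, 0, -0.52]]}}

```text
time: 30.0
ee_pos: [408.2, -18.5, 181.9]
orientation: [180.0, 0.0, 144.3]
wrist_force: [0.1, -0.0, -1.3]
gripper_width: 44.0
finger_force: 41.2
```

>>> {"api": "play_rows", "payload": {"motion": [[40, -0.477, -0.615, 0.017, 0, 0, -0.52], [40, -0.477, -0.615, 0.017, 0, 0, -0.52], [40, -0.477, -0.615, 0.017, 0, 0, -0.52], [40, -0.477, -0.615, 0.017, 0, 0, -0.52], [40, -0.477, -0.615, 0.017, 0, 0, -0.52]]}}

```text
time: 30.5
ee_pos: [427.8, -172.8, 178.5]
orientation: [180.0, 0.0, 157.2]
wrist_force: [1.2, 0.3, -1.8]
gripper_width: 44.2
finger_force: 41.2
```

>>> {"api": "play_rows", "payload": {"motion": [[40, 0, 0, 0, 0, 0, 0], [40, 0, 0, 0, 0, 0, 0], [40, 0, 0, 0, 0, 0, 0], [40, 0, 0, 0, 0, 0, 0]]}}

```text
time: 30.9
ee_pos: [427.7, -170.6, 178.0]
orientation: [180.0, -0.0, 157.2]
wrist_force: [-0.1, -0.0, -0.8]
gripper_width: 44.0
finger_force: 41.3
```

```bash
python3 go.py 427.5 -171.5 60 157.15 5
```

```text
now [ 427.7 -170.6  178. ] [180.   -0.  157.2] w 44.0 f 41.3 t 30.9
row [-0.001 -0.005  0.59 ] [ 0.    -0.001  0.001] norm mm 23.6
```

>>> {"api": "play_rows", "payload": {"motion": [[40, 0, 0, 0.6, 0, 0, 0], [40, 0, 0, 0.6, 0, 0, 0], [40, 0, 0, 0.6, 0, 0, 0], [40, 0, 0, 0.6, 0, 0, 0], [40, 0, 0, 0.5, 0, 0, 0]]}}

```text
time: 31.4
ee_pos: [427.7, -170.6, 61.0]
orientation: [180.0, -0.0, 157.2]
wrist_force: [-0.1, 0.1, -1.0]
gripper_width: 44.4
finger_force: 41.3
```

>>> {"api": "play_rows", "payload": {"motion": [[40, 0, 0, 0.1, 0, 0, 0], [40, 0, 0, 0.1, 0, 0, 0], [40, 0, 0, 0.05, 0, 0, 0], [40, 0, 0, 0.05, 0, 0, 0], [40, 0, 0, 0, 0, 0, 0]]}}

```text
time: 31.9
ee_pos: [428.3, -171.6, 50.4]
orientation: [-180.0, 0.1, 157.2]
wrist_force: [-0.2, 0.8, -1.9]
gripper_width: 44.1
finger_force: 41.4
```

>>> {"api": "play_rows", "payload": {"motion": [[40, 0.02, 0, 0.03, 0, 0, 0], [40, 0.01, 0, 0.01, 0, 0, 0], [40, 0, 0, 0, 0, 0, 0], [40, 0, 0, 0, 0, 0, 0]]}}

```text
time: 32.3
ee_pos: [428.0, -171.6, 49.4]
orientation: [180.0, 0.2, 157.1]
wrist_force: [-1.2, -1.1, 9.8]
gripper_width: 43.9
finger_force: 42.4
```

Release, lift, and move clear towards the middle so the cameras see the rack.

>>> {"api": "play_rows", "payload": {"motion": [[85, 0, 0, 0, 0, 0, 0], [85, 0, 0, 0, 0, 0, 0], [85, 0, 0, 0, 0, 0, 0], [85, 0, 0, 0, 0, 0, 0], [85, 0, 0, -0.3, 0, 0, 0]]}}

```text
time: 32.8
ee_pos: [425.8, -170.5, 59.6]
orientation: [-180.0, -0.2, 157.1]
wrist_force: [-0.3, -0.2, -0.1]
gripper_width: 85.0
finger_force: 0.0
```

>>> {"api": "play_rows", "payload": {"motion": [[85, 0, 0, -0.7, 0, 0, 0], [85, 0, 0, -0.9, 0, 0, 0], [85, 0, 0, -0.9, 0, 0, 0], [85, 0, 0, -0.9, 0, 0, 0], [85, 0, 0, -0.9, 0, 0, 0]]}}

```text
time: 33.3
ee_pos: [426.5, -170.8, 234.7]
orientation: [180.0, 0.0, 157.1]
wrist_force: [-0.1, -0.4, 0.5]
gripper_width: 85.3
finger_force: 0.0
```

>>> {"api": "play_rows", "payload": {"motion": [[85, 0.4, 0.7, 0, 0, 0, 0.5], [85, 0.4, 0.7, 0, 0, 0, 0.5], [85, 0.4, 0.7, 0, 0, 0, 0.5], [85, 0.4, 0.7, 0, 0, 0, 0.5], [85, 0.4, 0.7, 0, 0, 0, 0.5]]}}

```text
time: 33.8
ee_pos: [421.0, -8.9, 233.2]
orientation: [180.0, 0.0, 144.5]
wrist_force: [1.2, -0.5, -0.2]
gripper_width: 85.2
finger_force: 0.0
```

>>> {"api": "play_rows", "payload": {"motion": [[85, 0.4, 0.7, 0, 0, 0, 0.5], [85, 0.4, 0.7, 0, 0, 0, 0.5], [85, 0.4, 0.7, 0, 0, 0, 0.5], [85, 0.4, 0.7, 0, 0, 0, 0.5], [85, 0, 0, 0, 0, 0, 0]]}}

```text
time: 34.3
ee_pos: [443.2, 119.9, 233.2]
orientation: [179.9, 0.0, 134.7]
wrist_force: [-0.4, -0.8, -0.1]
gripper_width: 84.6
finger_force: 0.0
```

>>> {"api": "play_rows", "payload": {"motion": [[85, 0, 0, 0, 0, 0, 0], [85, 0, 0, 0, 0, 0, 0], [85, 0, 0, 0, 0, 0, 0]]}}

```text
time: 34.6
ee_pos: [442.2, 116.1, 232.5]
orientation: [-180.0, 0.0, 134.6]
wrist_force: [0.7, -0.2, 0.3]
gripper_width: 84.9
finger_force: 0.0
```

```bash
python3 - <<'E'
from h import *
print(robot.observe()["ee_pos"],robot.observe()["time"])
T=get_calibration("top");a=get_image("top")[:,:,::-1];b=get_image("scene")[:,:,::-1]
cv2.imwrite("pics/f.png",cv2.resize(np.vstack([a[130:300,300:440],b[100:270,120:260]]),None,fx=1.7,fy=1.7,interpolation=cv2.INTER_CUBIC))
# cap-top blobs vs place centres
g=cv2.cvtColor(cv2.resize(a[130:300,300:440],None,fx=4,fy=4,interpolation=cv2.INTER_CUBIC),cv2.COLOR_BGR2GRAY)
C=cv2.HoughCircles(g,cv2.HOUGH_GRADIENT_ALT,1.5,80,param1=150,param2=.5,minRadius=38,maxRadius=56)
c=np.array([515.5,-208.6]);th=np.radians(-22.85);ey=np.array([np.cos(th),np.sin(th)]);ex=np.array([ey[1],-ey[0]])
if C is not None:
  for q in C[0]:
    P=onplane(T,(q[0]/4+300-.4,q[1]/4+130-.4),84)[:2]-c;print("rack x,y",(P@ex).round(1),(P@ey).round(1))
E
```

```text
[442.21439968 116.09187694 232.46477695] 34.6
rack x,y -0.2 32.3
rack x,y 1.1 -95.5
rack x,y 0.8 -29.3
```

View pics/f.png

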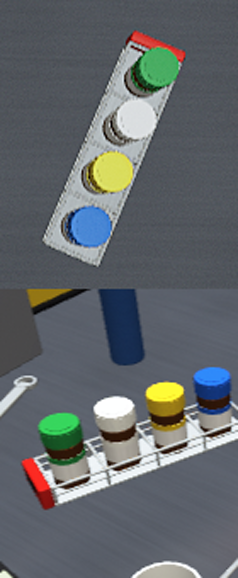

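From the red end the rack now holds green, white, yellow and blue. All four stand upright within their pockets, within about 3 mm where measured. The arm is clear.

```bash
python3 -c "
from workcell import robot
print(robot.finish_job())"
```

```text
the job is handed in; nothing more can be done
None
```

All four jars now stand upright in the rack, released, in the carrier's order from the red end (green, white, yellow, blue), and the job was handed in with the robot clock at about 35 s of the 104 s allowed; no verdict was returned.

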